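Find the toolbox's flush push plate and spring its tray

TASK

Feel along the flat inset panel in the toolbox lid for the flush square push plate, and press the plate down with the fingertips until the sprung tray pops out of the toolbox's front. Then let the plate come back up and leave everything untouched: do not touch the tray with the robot, and do not move the mallet, the pegs or the hook.

Things in the scene. Friction and masses are not known exactly. Their poses are not given: they have to be found in the camera images.
- toolbox: Closed aluminium toolbox, fixed on the table, 220 mm deep (its x), 420 mm long (its y), 150 mm high. Origin: centre of its underside, on the table; its front, with the tray, faces its own -x; z up. The lid's flat rigid top is at 150 mm; in its middle is a window 84 mm (x) by 180 mm (y) with a flat rigid aluminium inset panel 2 mm below the lid's top. The push plate is somewhere in this panel.
- panel_mid (a point): Middle of the inset panel's window, on the panel's surface, 148 mm above the table; axes as the toolbox's. The push plate is centred across the panel (its x = 0 here) but anywhere up to 55 mm from this point along y, either way: its place differs each time and is not reported. Find it by touch (the panel is rigid, the plate gives) or by eye (a thin dark gap all round it).
- push_plate (a joint): Travel of the push plate, m: 0 up, 0.007 fully down. An aluminium square, 46 x 46 mm, sides along the toolbox's x and y, in a 51 mm square hole; its top at rest is 2 mm below the inset panel, 146 mm above the table. Sprung: starts to move at about 1.5 to 2 N, about 6 N holds it fully down, comes back up when let go. The tray's catch lets go at about 0.005.
- tray (a joint): Travel of the sprung tray, m: 0 shut, 0.035 fully out towards the toolbox's -x. The tray's front is a plate 250 mm wide and 50 mm high, 55 to 105 mm above the table, in the middle of the toolbox's front. Once the catch lets go, its spring pushes it out and keeps it out.
- mallet: Loose mallet, black head 56 x 136 x 56 mm with silicone tips, standing on the table; handle 26 mm thick, 190 mm long, towards its -x at 28 mm height. Origin under the head's middle. Bystander, left or right of the toolbox.
- steel_peg: Loose steel rock peg lying on the table, 325 mm along its x, 11 mm thick, with a short cross bar at the -x end. Origin under its middle. Bystander, left or right of the toolbox.
- orange_peg: Loose orange plastic peg lying on the toolbox's lid near one end, beside the inset panel, 180 mm along its x, 18 mm thick, with a short cross bar at the -x end. Origin under its middle. Bystander.
- steel_hook: Loose steel hook of 8 mm bar, about 100 x 45 mm, lying flat on the toolbox's lid near the other end, beside the inset panel. Origin under its shank. Bystander.

How it is judged:
By the outcome, as a careful person would: the job done as asked, in the order asked, and still so for the second after the job is handed in, with the robot touching nothing.
It also fails if it takes over 42 s, if anything falls off the work surface, if the arm or the gripper's body presses on something with over 40 N, if the wrist force passes 120 N, or if a joint passes its speed limit or range.

ROBOT

A 6-joint arm with a two-finger parallel gripper is mounted at the origin on the work surface. World frame = base frame: x ahead of the robot, y to its left, z up, the work surface at z = 0. Lengths are in m, angles in rad, forces in N, time in s.
With the tool pointing down it reaches from about 0.375 to 0.9 m from the base axis. Payload 3.1 kg.
Tool frame: the origin (TCP) lies midway between the tips of the shut fingers; the grasp point (between the pads) lies 19 mm behind it; x points along the fingers, y is the direction in which the jaws open and shut, and the axes are right-handed (so a half turn about x gives the same grasp; the last joint's range is limited). The gripper opens to 85 mm and grips with 20 to 120 N. Pads are 22 mm wide; open, the fingers measure 114 mm over their backs; the gripper's body (76 mm by 85 mm) begins 54 mm behind the grasp point. The pads swing forward as they close: fully open they stand 13 mm farther back than shut.
Start: joints at [-1.528, 0.527, 1.433, -0, 1.181, -0.178], TCP at [0.138, -0.61, 0.231] pointing down, gripper open.
Joint ranges: [-3.08, 3.08], [-0.75, 2.2], [0.22, 2.44], [-1.43, 4.57], [0, 2.65], [-2.85, 2.85]. Speed limits (rad/s): [2.79, 2.79, 3.14, 3.14, 3.14, 3.14].

INTERFACE

Orientations are given as a unit quaternion [x, y, z, w].
In Python, from station import manip gives the robot as it stands.
- The arm moves only by the tool carry_out, never from a script. Its argument "commands" is a list that holds one entry, the list of rows, each a list of 7 numbers: the shift along the tool's x, y, z in units of 25 mm (1.0 is 25 mm), then the turn, a rotation vector about the tool's x, y, z in units of 5 degrees (1.0 is 5 degrees), then the finger opening in mm, from 0 to 85.4. A call has exactly 5 rows; each row is the pose to reach, as a shift and turn from the pose commanded when the call began, along the tool's axes at that moment; what a row does not reach only later rows make up. A row lasts 1/10 s, in which the tool goes at most 50 mm and 8.59 degrees, less where a joint would pass 70% of its speed; a pose out of reach is approached as far as the arm can. A call with a gripper value outside its range is refused whole. The fingers move at their own pace and stop on an object; "force" is the grip in N (left out, the last holds). Time passes only in rows, so rows that repeat a pose let the fingers close, or fill a call up. It gives the time, the measured TCP pose, the force and the opening at its end, in the units of the state.
- manip.sense(): the state, without advancing time (a new reading comes with each control period).
- manip.snapshot(name): name is "scene" or "top"; returns a dict with "image" (420x560x3 uint8, red, green, blue), "fx", "fy", "cx", "cy" (pixels), "k1" (the pictures are not rectified: a ray, as slopes to the right and down, at radius r is drawn at 1 + k1 r^2 times it, then the intrinsics apply), "rvec" (rotation vector, rad) and "tvec" (3), from world to camera coordinates, as OpenCV has them. Camera axes: x right, y down, z forward; pixel columns grow to the right and rows downward; lengths in m; the calibration is good to about 2 mm. A picture is of the moment at which its call begins. There is no depth.
- manip.sign_off(): hands the job in, once; it reports no verdict.
The state is a dict: "t": time; "q": joint angles; "qd": joint speeds; "tau": joint torques, N m; "tcp_pos": TCP position; "tool_rot": TCP orientation; "force": force on the tool from outside, world axes, zero at the start; "ft_torque": the same for the moment, N m; "finger_gap": opening from 0.0 (shut) to 1.0 (fully open).
Only numpy, scipy, OpenCV 4.12 (cv2) and the standard library are available. Lean on these libraries where they do the work, as an engineer would, in place of code of your own. Each camera call takes 0.05 s, during which the arm holds its last target.

## Working session

There is one attempt and no reset: what is moved stays moved. The work goes in short steps, Python scripts to look and compute and a tool call to move; the robot and the scene stay as the last step left them, time stands still between calls to the robot, and variables do not carry over. Pictures are saved under pics/ and viewed, and the job is handed in when it is done.

Besides the shell and the picture viewer there is one more tool, called after "Call:" as name([rows], argument=value, ...), one row to a line, values as JSON. carry_out: Moves the arm, as the interface text tells. Its arguments: {"type":"object","properties":{"commands":{"type":"array"},"force":{"type":"number"}},"required":["commands"]}

```bash
mkdir -p pics; cat > h.py <<'E'
import numpy as np,cv2,pickle
from station import manip
def snap(n,f):
    s=manip.snapshot(n); pickle.dump(s,open(f'pics/{f}.pkl','wb'))
    cv2.imwrite(f'pics/{f}.png',s['image'][:,:,::-1]); return s
def load(f): return pickle.load(open(f'pics/{f}.pkl','rb'))
def dist(s):return np.array([s['k1'],0,0,0,0.])
def K(s): return np.array([[s['fx'],0,s['cx']],[0,s['fy'],s['cy']],[0,0,1.]])
def proj(s,P): return cv2.projectPoints(np.asarray(P,float).reshape(-1,3),np.array(s['rvec'],float),np.array(s['tvec'],float),K(s),dist(s))[0][:,0]
def back(s,uv,z):
    n=cv2.undistortPoints(np.asarray(uv,float).reshape(-1,1,2),K(s),dist(s))[:,0]
    R=cv2.Rodrigues(np.array(s['rvec'],float))[0]; c=-R.T@np.array(s['tvec'],float).ravel()
    d=np.c_[n,np.ones(len(n))]@R
    return c+d*((z-c[2])/d[:,2])[:,None]
E
python3 - <<'E'
from h import *
print({k:v for k,v in manip.sense().items()})
for n in('scene','top'):
    s=snap(n,n+'0'); R=cv2.Rodrigues(np.array(s['rvec']))[0]; print(n,s['k1'],s['fx'],-R.T@np.ravel(s['tvec']))
E
```

```text
{'t': 0.0, 'q': array([-1.52748055e+00,  5.28450047e-01,  1.43390219e+00, -6.98906129e-06,
        1.18142797e+00, -1.78525554e-01]), 'qd': array([-1.37444998e-03, -3.08165921e-04, -3.34360894e-04,  1.72923037e-03,
       -4.47118150e-04,  1.63742510e-05]), 'tau': array([-1.33955713e-03, -4.42357957e+01, -1.78025275e+01, -2.95729014e-04,
        8.53933976e-03,  1.39504084e-05]), 'tcp_pos': array([ 0.13749579, -0.60894626,  0.23034358]), 'tool_rot': array([ 0.70281077,  0.07904471, -0.70271084,  0.07750111]), 'force': array([0.43134072, 0.23685316, 0.68047712]), 'ft_torque': array([ 0.0375508 , -0.04955844, -0.01597095]), 'finger_gap': 1.0019055662279028}
scene -0.1101933307061863 386.13761157642546 [ 0.88285028 -0.00704672  1.07870156]
top -0.059606959856906644 405.2461072699724 [ 0.45363558 -0.01023947  1.11535703]
```

View pics/scene0.png

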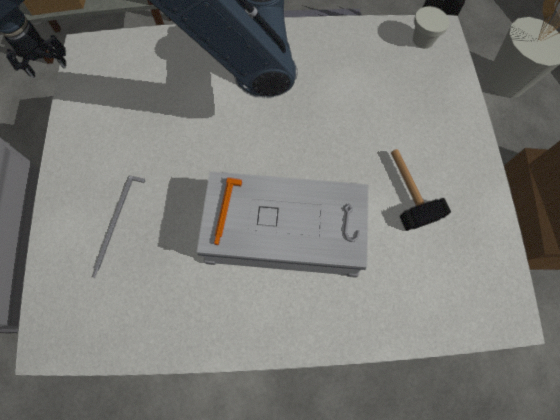

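View pics/top0.png

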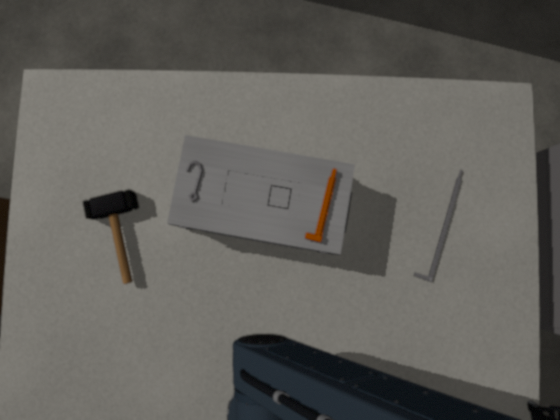

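The scene view shows the plate's dark outline around (268,216), the orange peg at about (227,210) and the hook at about (349,222). The top view shows the plate around (279,197). I'll zoom in on both.

```bash
python3 - <<'E'
from h import *
a=load('top0')['image'][125:260,160:360,::-1]; cv2.imwrite('pics/zt.png',cv2.resize(a,None,fx=4,fy=4,interpolation=cv2.INTER_CUBIC))
a=load('scene0')['image'][165:280,190:380,::-1]; cv2.imwrite('pics/zs.png',cv2.resize(a,None,fx=4,fy=4,interpolation=cv2.INTER_CUBIC))
E
```

```text
(no output)
```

View pics/zt.png

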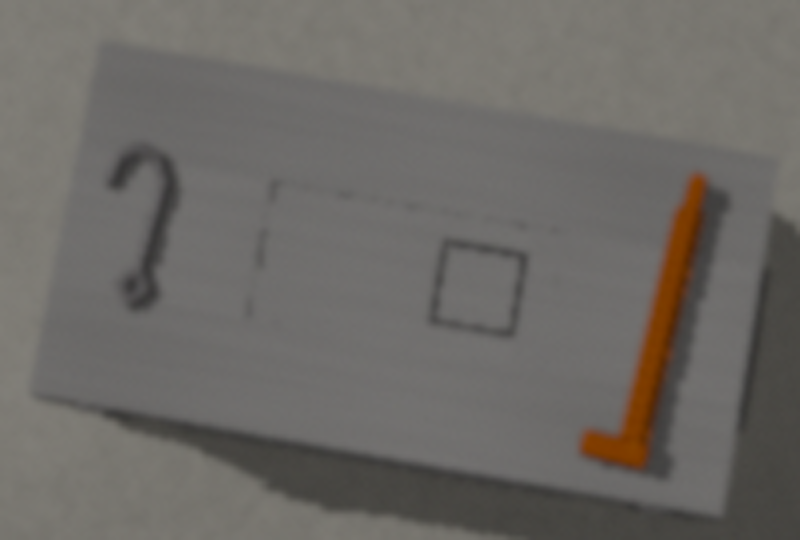

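View pics/zs.png

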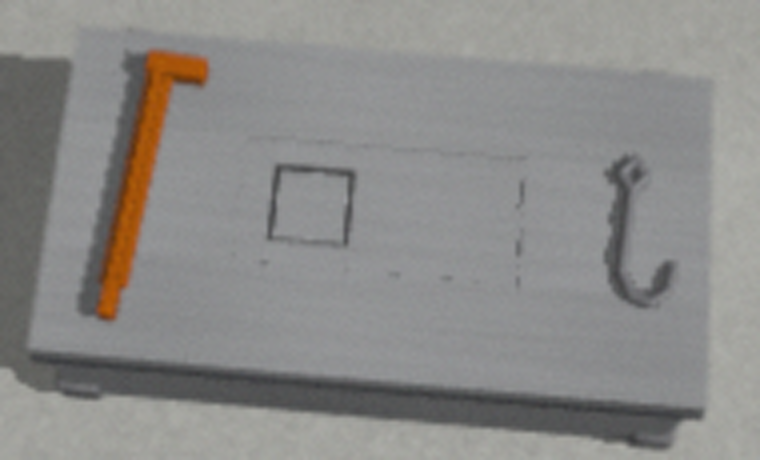

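```bash
python3 - <<'E'
from h import *
for f,off,lid,pl,org,hk in [('top0',(160,125),[(103,44),(778,157),(725,516),(33,396)],[(445,240),(526,253),(512,334),(432,322)],[(700,176),(640,465),(584,443)],[(110,185),(180,165),(135,305)]),
 ('scene0',(190,165),[(702,411),(30,351),(80,30),(713,78)],[(348,245),(269,238),(277,165),(355,172)],[(105,315),(155,55),(207,70)],[(672,265),(610,280),(630,158)])]:
    s=load(f)
    g=lambda p,z:back(s,(np.array(p)+.5)/4-.5+np.array(off),z)
    L=g(lid,.15);P=g(pl,.148); print(f);print(L.round(4),L.mean(0).round(4),[np.linalg.norm(L[i]-L[i-1]).round(4) for i in range(4)])
    print(P.round(4),P.mean(0).round(4),[np.linalg.norm(P[i]-P[i-1]).round(4) for i in range(4)])
    e=L[1]-L[0]; e2=L[2]-L[3]; y=-(e+e2); print('yaw',np.degrees(np.arctan2(-y[0],y[1])))
    e=P[0]-P[1]+P[3]-P[2];print('plate yaw',np.degrees(np.arctan2(-e[0],e[1])))
    print('orange',g(org,.16).round(3).tolist(),'hook',g(hk,.155).round(3).tolist())
from scipy.spatial.transform import Rotation as R
st=manip.sense();print(R.from_quat(st['tool_rot']).as_matrix().round(3))
E
```

```text
top0
[[ 0.7162  0.2184  0.15  ]
 [ 0.658  -0.1945  0.15  ]
 [ 0.4408 -0.1653  0.15  ]
 [ 0.4999  0.2494  0.15  ]] [0.5787 0.027  0.15  ] [np.float64(0.2185), np.float64(0.417), np.float64(0.2192), np.float64(0.4189)]
[[ 0.6014  0.0057  0.148 ]
 [ 0.595  -0.0433  0.148 ]
 [ 0.5457 -0.0361  0.148 ]
 [ 0.5516  0.012   0.148 ]] [ 0.5734 -0.0154  0.148 ] [np.float64(0.0503), np.float64(0.0494), np.float64(0.0498), np.float64(0.0485)]
yaw -8.075688165990027
plate yaw -7.219967693834526
orange [[0.643, -0.146, 0.16], [0.469, -0.113, 0.16], [0.481, -0.08, 0.16]] hook [[0.628, 0.208, 0.155], [0.641, 0.167, 0.155], [0.556, 0.19, 0.155]]
scene0
[[ 0.7193  0.2149  0.15  ]
 [ 0.6585 -0.1949  0.15  ]
 [ 0.4426 -0.1639  0.15  ]
 [ 0.5007  0.2504  0.15  ]] [0.5803 0.0266 0.15  ] [np.float64(0.2214), np.float64(0.4143), np.float64(0.218), np.float64(0.4183)]
[[ 0.6005  0.0051  0.148 ]
 [ 0.5931 -0.0444  0.148 ]
 [ 0.5444 -0.0373  0.148 ]
 [ 0.552   0.0123  0.148 ]] [ 0.5725 -0.0161  0.148 ] [np.float64(0.049), np.float64(0.05), np.float64(0.0491), np.float64(0.0502)]
yaw -8.205897644774787
plate yaw -8.616071668233118
orange [[0.641, -0.147, 0.16], [0.468, -0.113, 0.16], [0.481, -0.08, 0.16]] hook [[0.627, 0.206, 0.155], [0.635, 0.166, 0.155], [0.555, 0.188, 0.155]]
[[-0.     0.22  -0.976]
 [ 0.002 -0.976 -0.22 ]
 [-1.    -0.002 -0.   ]]
```

Both views agree. The toolbox's yaw is about -8.1° and its lid centre is at (0.5795, 0.0268). The plate is at (0.573, -0.016), which is 43 mm along the toolbox's -y and centred in its x, and its outline measures about 50 mm. I'll move over it with the fingers shut.

Call:
carry_out([
  [[0,-0.7,-0.8,0.8,0,0,0],[0,-1.8,-2.0,1.7,0,0,0],[0,-2.9,-3.3,2.5,0,0,0],[0,-4.0,-4.6,3.4,0,0,0],[0,-5.1,-5.9,4.16,0,0,0]],
], force=20)

```text
t: 0.6
tcp_pos: [0.254, -0.4512, 0.2309]
tool_rot: [-0.705, 0.051, 0.705, 0.051]
force: [0.5, -0.7, 0.4]
finger_gap: 0.143
```

```bash
cat > g.py <<'E'
from h import *
import sys
from scipy.spatial.transform import Rotation as R
st=manip.sense();M=R.from_quat(st['tool_rot']).as_matrix()
t=np.array([float(a) for a in sys.argv[1:4]])
print(st['t'],st['tcp_pos'].round(4),M.round(3).tolist(),st['force'].round(2),st['finger_gap'])
print('units',(M.T@(t-st['tcp_pos'])/.025).round(3))
c,s=np.cos(np.radians(-8.1)),np.sin(np.radians(-8.1))
D=np.array([[0,s,-c],[0,-c,-s],[-1,0,0]]); # x down, y=-boxy, z=x×y
D[:,1]=[s,-c,0];D[:,2]=np.cross(D[:,0],D[:,1])
print('rot',(R.from_matrix(M.T@D).as_rotvec(degrees=True)/5).round(3))
E
python3 g.py .573 -.016 .22
```

```text
0.6 [ 0.254  -0.4512  0.2309] [[-0.0, -0.144, -0.99], [0.001, -0.99, 0.144], [-1.0, -0.001, 0.0]] [ 0.53 -0.68  0.43] 0.1427222436129297
units [  0.452 -19.065 -10.116]
rot [-0.04   0.003  0.01 ]
```

Call:
carry_out([
  [[0,-1.4,-0.75,0,0,0,0],[0,-2.8,-1.5,0,0,0,0],[0,-4.2,-2.25,0,0,0,0],[0,-5.6,-3.0,0,0,0,0],[0,-7.0,-3.7,0,0,0,0]],
])

```text
t: 1.1
tcp_pos: [0.3702, -0.291, 0.2311]
tool_rot: [-0.705, 0.05, 0.705, 0.05]
force: [0.3, -0.1, 0.2]
finger_gap: -0.001
```

Call:
carry_out([
  [[0,-1.4,-0.75,0,0,0,0],[0,-2.8,-1.5,0,0,0,0],[0,-4.2,-2.25,0,0,0,0],[0,-5.6,-3.0,0,0,0,0],[0,-7.0,-3.7,0,0,0,0]],
])

```text
t: 1.6
tcp_pos: [0.4864, -0.1308, 0.2311]
tool_rot: [-0.705, 0.05, 0.705, 0.05]
force: [0.9, -0.1, -0.0]
finger_gap: 0.001
```

```bash
python3 g.py .573 -.016 .22
```

```text
1.6 [ 0.4864 -0.1308  0.2311] [[-0.0, -0.141, -0.99], [0.0, -0.99, 0.141], [-1.0, -0.0, 0.0]] [ 0.93 -0.11 -0.04] 0.0005859597087774123
units [ 0.443 -5.033 -2.782]
rot [0.003 0.004 0.001]
```

Call:
carry_out([
  [[0,-1.4,-0.8,0,0,0,0],[0,-2.8,-1.6,0,0,0,0],[0,-4.0,-2.2,0,0,0,0],[0,-4.8,-2.6,0,0,0,0],[0,-5.03,-2.78,0,0,0,0]],
])

```text
t: 2.1
tcp_pos: [0.5729, -0.0156, 0.2308]
tool_rot: [-0.705, 0.049, 0.706, 0.049]
force: [0.4, -0.2, -0.7]
finger_gap: -0.003
```

Call:
carry_out([
  [[0.6,0,0,0,0,0,0],[1.2,0,0,0,0,0,0],[1.8,0,0,0,0,0,0],[2.1,0,0,0,0,0,0],[2.2,0,0,0,0,0,0]],
])

```text
t: 2.6
tcp_pos: [0.5714, -0.0182, 0.1753]
tool_rot: [-0.704, 0.05, 0.706, 0.05]
force: [-0.2, -0.1, 0.2]
finger_gap: -0.002
```

```bash
python3 g.py .573 -.016 .148
python3 - <<'E'
from h import *
for n in('scene','top'):
    s=snap(n,n+'1')
    a=s['image'][165:280,190:380,::-1] if n=='scene' else s['image'][125:260,160:360,::-1]
    cv2.imwrite(f'pics/z1{n}.png',cv2.resize(a,None,fx=4,fy=4,interpolation=cv2.INTER_CUBIC))
E
```

```text
2.6 [ 0.5714 -0.0182  0.1753] [[-0.002, -0.142, -0.99], [0.0, -0.99, 0.142], [-1.0, 0.0, 0.002]] [-0.23 -0.09  0.2 ] -0.0024332004853775983
units [ 1.092 -0.096 -0.055]
rot [-0.008  0.028 -0.   ]
```

View pics/z1scene.png

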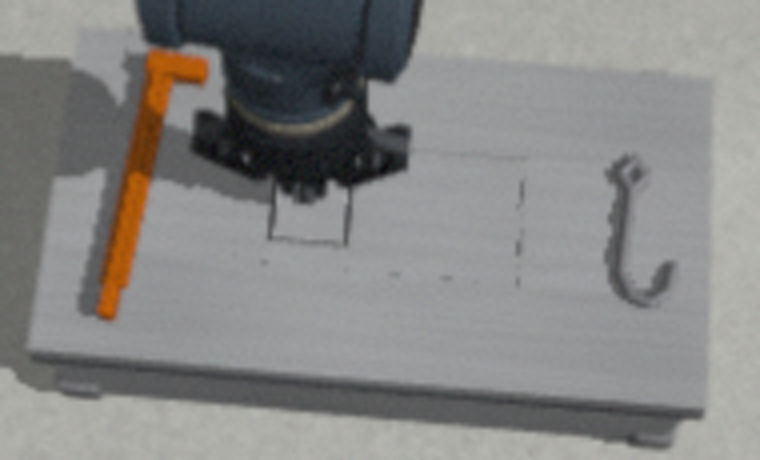

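The fingertips sit over the plate outline and are clear of the peg and the hook. I'll descend gently next.

Call:
carry_out([
  [[0.4,0,0,0,0,0,0],[0.7,0,0,0,0,0,0],[0.9,0,0,0,0,0,0],[1.0,-0.04,-0.02,0,0,0,0],[1.0,-0.04,-0.02,0,0,0,0]],
])

```text
t: 3.2
tcp_pos: [0.5728, -0.0165, 0.1508]
tool_rot: [-0.705, 0.05, 0.706, 0.05]
force: [-0.6, -0.3, 0.2]
finger_gap: -0.004
```

Call:
carry_out([
  [[0.05,0,0,0,0,0,0],[0.1,0,0,0,0,0,0],[0.15,0,0,0,0,0,0],[0.2,0,0,0,0,0,0],[0.2,0,0,0,0,0,0]],
])

```text
t: 3.7
tcp_pos: [0.5729, -0.0167, 0.1462]
tool_rot: [-0.705, 0.05, 0.705, 0.05]
force: [0.1, 0.2, -0.1]
finger_gap: 0.002
```

```bash
python3 g.py .573 -.016 .14
```

```text
3.7 [ 0.5729 -0.0167  0.1462] [[-0.0, -0.141, -0.99], [0.0, -0.99, 0.141], [-1.0, -0.0, 0.0]] [ 0.07  0.18 -0.08] 0.0016508954644952488
units [ 0.248 -0.03  -0.001]
rot [0.001 0.002 0.   ]
```

The tip is at 0.146 m, below the panel surface, and feels no force, so it is in the plate's recess. I'll press now.

Call:
carry_out([
  [[0.04,0,0,0,0,0,0],[0.08,0,0,0,0,0,0],[0.12,0,0,0,0,0,0],[0.16,0,0,0,0,0,0],[0.16,0,0,0,0,0,0]],
])

```text
t: 4.2
tcp_pos: [0.573, -0.0168, 0.1426]
tool_rot: [0.705, -0.05, -0.705, -0.05]
force: [-0.7, 0.1, 5.4]
finger_gap: -0.005
```

Call:
carry_out([
  [[0.02,0,0,0,0,0,0],[0.04,0,0,0,0,0,0],[0.06,0,0,0,0,0,0],[0.08,0,0,0,0,0,0],[0.08,0,0,0,0,0,0]],
])

```text
t: 4.7
tcp_pos: [0.573, -0.0168, 0.1404]
tool_rot: [0.705, -0.05, -0.705, -0.05]
force: [-1.0, 0.8, 4.5]
finger_gap: -0.001
```

```bash
python3 g.py .573 -.016 .14
python3 - <<'E'
from h import *
s=snap('top','top2')
a=s['image'][125:260,160:360,::-1]
cv2.imwrite(f'pics/z2top.png',cv2.resize(a,None,fx=4,fy=4,interpolation=cv2.INTER_CUBIC))
E
```

```text
4.7 [ 0.573  -0.0168  0.1404] [[0.0, -0.141, -0.99], [-0.0, -0.99, 0.141], [-1.0, 0.0, -0.0]] [-1.04  0.77  4.5 ] -0.0012476235462503882
units [ 0.017 -0.03   0.006]
rot [ 0.002 -0.004 -0.   ]
```

View pics/z2top.png

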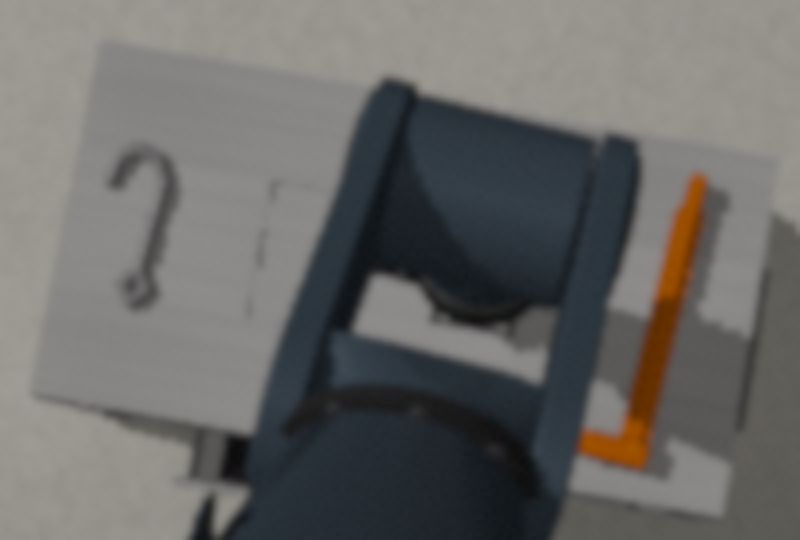

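A tray corner now shows in front of the box at about (210,455) in the zoom, so it has popped out. I'll lift straight up and back away.

Call:
carry_out([
  [[-0.1,0,0,0,0,0,0],[-0.3,0,0,0,0,0,0],[-0.8,0,0,0,0,0,0],[-1.6,0,0,0,0,0,0],[-2.6,0,0,0,0,0,0]],
])

```text
t: 5.25
tcp_pos: [0.5721, -0.0165, 0.2055]
tool_rot: [-0.704, 0.05, 0.706, 0.05]
force: [-0.6, -0.1, -0.2]
finger_gap: 0.002
```

Call:
carry_out([
  [[-0.7,0,0,0,0,0,0],[-1.2,0.8,0.5,0,0,0,0],[-1.4,2.0,1.0,0,0,0,0],[-1.4,3.4,1.8,0,0,0,0],[-1.4,4.8,2.5,0,0,0,0]],
])

```text
t: 5.75
tcp_pos: [0.4933, -0.1274, 0.2412]
tool_rot: [0.706, -0.05, -0.705, -0.049]
force: [0.4, -0.0, -0.2]
finger_gap: -0.0
```

Call:
carry_out([
  [[0,1.4,0.75,0,0,0,0],[0,2.8,1.5,0,0,0,0],[0,4.2,2.25,0,0,0,0],[0,5.6,3.0,0,0,0,0],[0,7.0,3.7,0,0,0,0]],
])

```text
t: 6.25
tcp_pos: [0.3768, -0.288, 0.2409]
tool_rot: [0.705, -0.05, -0.705, -0.05]
force: [0.5, -0.7, 0.0]
finger_gap: -0.002
```

Call:
carry_out([
  [[0,1.4,0.75,0,0,0,0],[0,2.6,1.4,0,0,0,0],[0,3.6,1.9,0,0,0,0],[0,4.0,2.1,0,0,0,0],[0,4.0,2.1,0,0,0,0]],
])

```text
t: 6.75
tcp_pos: [0.3114, -0.3795, 0.2406]
tool_rot: [0.705, -0.051, -0.705, -0.051]
force: [-0.7, 0.0, -0.1]
finger_gap: 0.0
```

```bash
python3 g.py .573 -.016 .14
python3 - <<'E'
from h import *
for n in('scene','top'):
    s=snap(n,n+'3')
    a=s['image'][165:280,190:380,::-1] if n=='scene' else s['image'][125:260,160:360,::-1]
    cv2.imwrite(f'pics/z3{n}.png',cv2.resize(a,None,fx=4,fy=4,interpolation=cv2.INTER_CUBIC))
    d=cv2.absdiff(s['image'],load(n+'0')['image']).max(2)
    cv2.imwrite(f'pics/d3{n}.png',np.hstack([s['image'][:,:,::-1],cv2.merge([cv2.convertScaleAbs(d,alpha=3)]*3)])[:, :, :] if 0 else cv2.convertScaleAbs(d,alpha=3))
E
```

```text
6.75 [ 0.3114 -0.3795  0.2406] [[0.0, -0.143, -0.99], [-0.0, -0.99, 0.143], [-1.0, 0.0, -0.0]] [-0.74  0.04 -0.06] 0.00014937263677462328
units [  4.023 -15.89   -8.272]
rot [-0.027 -0.005 -0.003]
```

View pics/z3top.png

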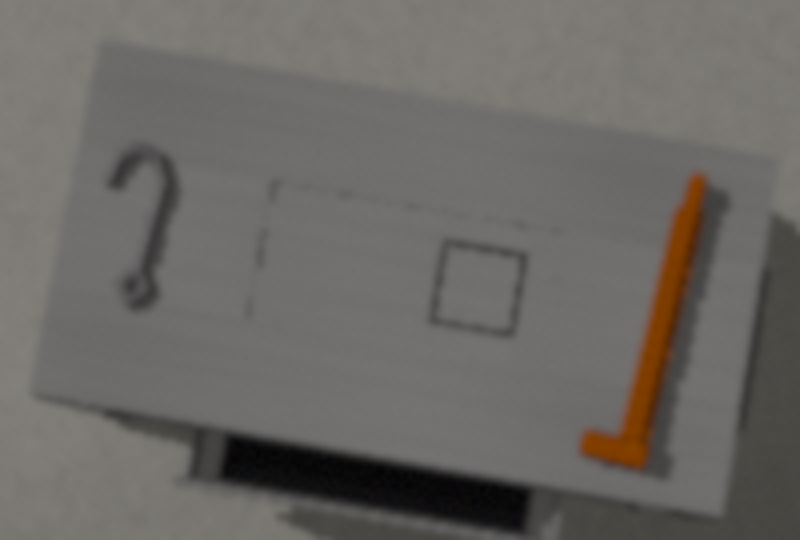

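View pics/d3scene.png

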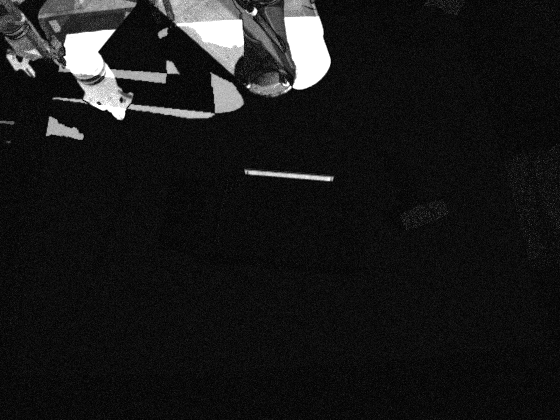

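View pics/z3scene.png

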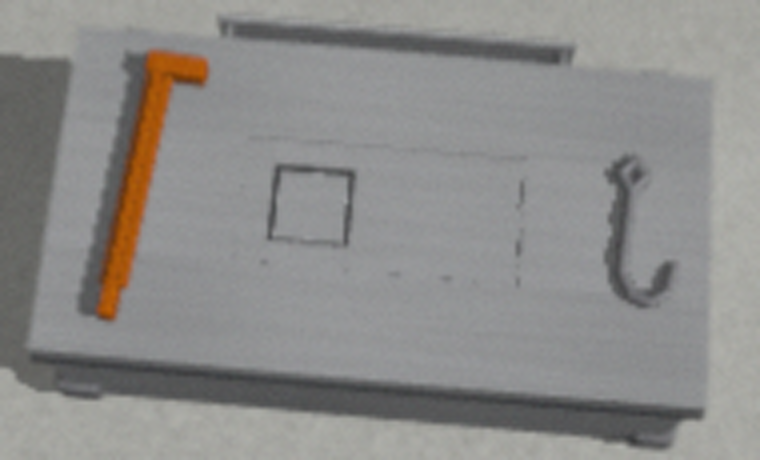

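View pics/d3top.png

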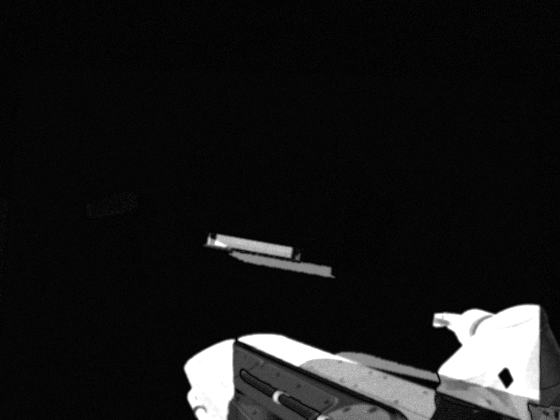

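The tray is out, visible along the front edge in both views. The difference images show no other change apart from the arm and shadows. The plate outline matches its starting one, and the robot is clear.

```bash
python3 -c "
from h import *
s=load('top3');print(back(s,[(160+190/4,125+480/4),(160+525/4,125+531/4)],.105).round(4))
print(manip.sense()['force']);print(manip.sign_off())"
```

```text
[[ 0.4519  0.1595  0.105 ]
 [ 0.4266 -0.0495  0.105 ]]
[ 0.45489054  0.81444653 -0.32609707]
the job is handed in; nothing more can be done
None
```

The tray popped out when I pressed the plate, and I have handed the job in. It took about 7 s on the robot's clock.

- **Finding the plate:** I found it by eye in both cameras, at about (0.573, -0.016) m, which is 43 mm from the panel's middle towards the toolbox's -y. I did not sweep the panel by touch. The fingertips went below panel height without contact, which confirmed they were over the plate.
- **Pressing:** I pressed with shut fingertips down to about 0.140 m, roughly 5.6 mm of travel. The force read 5.4 N at 0.1426 m and 4.5 N at the lowest point. I then lifted straight up and drew back.
- **Last checks:**
  - **Tray:** both cameras show it out. Measured roughly from the top view, it stands about 35 mm proud of the front.
  - **Plate:** its outline looks the same as before. The cameras can't measure its height, so this is only by eye.
  - **Bystanders:** the before/after images show no movement of the mallet, pegs or hook.
  - **Robot:** it was away from everything, with only sensor noise on the force reading.

None of the checks failed or disagreed.

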